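# Open the push-and-turn safety cap of the plunger can

### The job

Open the safety cap of the grey solvent plunger can that is screwed to the bench: press the cap down against its spring, no harder than it takes to reach the firm stop, and while holding it down turn it anticlockwise (seen from above) until it comes free; then lift it off and set it down, not drop it, flat in the shallow metal dish with its grip bar upward and let go. Never force the cap, and leave the other things on the bench where they are.

Things in the scene. Friction and masses are not known exactly. Their poses are not given: they have to be found in the camera images.
- pot: the plunger can, fixed to the bench: a grey can 92 mm in diameter on a dark steel foot flange 116 mm in diameter; its narrow neck is hidden under the cap. Origin: centre of the underside, on the bench; z up, on the axis of can and cap; its yaw is the cap's yaw while locked. Above the origin: cap's lower rim 99 mm, top of the cap's disc 130 mm, top of the grip bar 154 mm.
- neck (a point): point on the can's axis, 99 mm above its origin, where the locked cap's lower rim is. PRESSING: a spring holds the cap up with 5 N, plus 0.4 N per mm pressed. It unlocks after 3 to 12.5 mm (unlike from can to can, cannot be seen); a rigid stop follows 1.6 mm deeper, where the spring gives at most 11 N. So press until the force climbs to 15 to 18 N and keep it. Over 32 N between cap and can spoils it.
- neck_top (a point): point on the can's axis, 25 mm above point neck: underside of the locked cap's disc. TURNING: held down, the cap turns anticlockwise from above (positive about z). It can rise from about 53 degrees of turn on; a rigid end stop comes at 65 to 71 degrees. There the spring lifts it about 4 mm and it lifts straight off. Play on the neck: 2 mm sideways, 3 degrees while locked.
- cap: the loose black cap, 0.1 kg: a ribbed skirt 61 mm in diameter and 25 mm high, a flat disc top 31 mm above the lower rim, and on it a straight grip bar 50 mm long (cap x), 20 mm wide (cap y), 24 mm high. Origin: centre of the lower rim. z up through the bar; total height 55 mm.
- cap_bar (a point): centre of the cap's grip bar, 43 mm above the cap's lower rim, 12 mm below the bar's top; x along the bar, y across its 20 mm width, z up. Fingers across the bar may rest on the disc, 12 mm below this point.
- dish: the shallow round aluminium dish, fixed: 136 mm in diameter at the rim, 16 mm high, flat inner floor about 110 mm in diameter and 3 mm above the bench. Origin: centre of the underside.
- nut_1: a loose hexagon nut, 22 x 24 x 12 mm; leave it alone. Origin near its underside.
- nut_2: another such nut; leave it alone.
- tape_roll: a roll of black tape, 68 mm in diameter, 19 mm high; leave it alone.
- driver: a screwdriver with orange handle, 132 mm long; leave it alone.
- marker: a marker pen, 125 mm long, 15 mm thick; leave it alone.
Things that resemble listed ones, but are neither listed nor needed, are in the scene too. Of the things shaped like the cap, the black one is meant.

How it is judged:
On the way, in this order (a step that is already met when the one before it is completed fails the run):
1. the cap is pressed down on the can by at least 2.5 mm (z of cap in the frame of pot below 0.0965 m and horizontal distance between cap and pot below 0.006 m), for 0.1 s.
2. the cap is lifted clear off the neck, at least 30 mm (z of cap in the frame of pot above 0.129 m), for 0.1 s.
At the end, for the whole second after the job is handed in: The cap lies still and released in the dish, bar upward: its centre within 30 mm of the dish's, its lower rim less than 8 mm above the bench (it rests on the dish's floor at 3 mm), tilted less than 0.1 rad (horizontal distance between cap and dish below 0.03 m and height (world z) of cap below 0.008 m and angle between cap's own z axis and vertical below 0.1 rad and linear speed of cap below 0.02 m/s); the robot touches nothing.
It fails at once if the cap is forced against the can with more than 32 N (contact force between cap and pot above 32 N).
It fails at once if the cap is let go over the dish while more than 20 mm above its floor (horizontal distance between cap and dish below 0.08 m and height (world z) of cap above 0.023 m and contact force between the fingers and cap below 0.05 N).
It fails at once if a bystander (nuts, tape roll, screwdriver, marker) is moved by more than 30 mm (distance of any of nut_1, nut_2, tape_roll, driver, marker from where it was at the start of the episode above 0.03 m).
It also fails if it takes over 64 s, if anything falls off the work surface, if the arm or the gripper's body presses on something with over 40 N, if the wrist force passes 120 N, or if a joint passes its speed limit or range.

### The arm

A 6-joint arm with a two-finger parallel gripper is mounted at the origin on a cart in front of the work surface, level with it; the furniture and walls round the work are solid. World frame = base frame: x ahead of the robot, y to its left, z up, the work surface at z = 0. Lengths are in m, angles in rad, forces in N, time in s.
With the tool pointing down it reaches from about 0.35 to 0.775 m from the base axis. Payload 5.5 kg.
Tool frame: the origin (TCP) lies midway between the tips of the shut fingers; the grasp point (between the pads) lies grip_point_offset behind it (grip_point_offset is the distance from the TCP to the grasp point, in m); z points along the fingers, y is the direction in which the jaws open and shut (so a half turn about z gives the same grasp; the last joint's range is limited). The gripper opens to 85 mm and grips with 20 to 120 N. Pads are 22 mm wide; open, the fingers measure 114 mm over their backs; the gripper's body (76 mm by 85 mm) begins 54 mm behind the grasp point. The pads swing forward as they close: fully open they stand 13 mm farther back than shut.
Start: joints at [1.118, 0.313, 0.046, 1.304, 0, 1.431], TCP at [0.177, 0.547, 0.204] pointing down, gripper open.
Joint ranges: [-2.76, 2.76], [-0.86, 1.69], [-1.03, 1.26], [-2.2, 2.34], [-1.47, 1.5], [-3.14, 3.14]. Speed limits (rad/s): [2.57, 2.57, 3.14, 3.14, 3.14, 3.14].

### API

Orientations are given as a unit quaternion [w, x, y, z].
In Python, from workcell import * gives the robot as it stands.
- The arm moves only by the tool send_rows, never from a script. Its argument "series" is one flat list of numbers, 7 for each row, row after row: the shift along the tool's x, y, z in cm, then the turn, a rotation vector about the tool's x, y, z in degrees, then the opening, from 0 (shut) to 1 (fully open). A call has 1 to 10 rows; each row is the pose to reach, as a shift and turn from the pose commanded when the call began, along the tool's axes at that moment; what a row does not reach only later rows make up. A row lasts 1/12 s, in which the tool goes at most 41.7 mm and 7.16 degrees, less where a joint would pass 70% of its speed; a pose out of reach is approached as far as the arm can. A call with a gripper value outside its range is refused whole. The fingers move at their own pace and stop on an object; "newtons" is the grip in N (left out, the last holds). Time passes only in rows, so rows that repeat a pose let the fingers close. It gives the time, the measured TCP pose, the force and the opening at its end, in the units of the state.
- get_state(): the state, without advancing time (a new reading comes with each control period).
- read_camera(name): name is "scene" or "side" or "wrist"; returns the picture (480x640x3 uint8, blue, green, red); there is no depth.
- camera_info(name): a dict with "K" (3x3 intrinsics, pixels), "xyz" and "attitude" of the camera in the world. Camera axes: x right, y down, z forward; pixel columns grow to the right and rows downward; lengths in m; the calibration is good to about 2 mm. A picture is of the moment at which its call begins: read the wrist's pose just before it. camera_info takes no time and is no camera call; for the wrist camera it gives the pose at the moment of the call.
- hand_in(): hands the job in, once; it reports no verdict.
Trained networks look in the newest picture that a camera, given by its name, has taken for a name from the list of things; names that differ only in an ending like _2 or _b are one class to them, and where a whole thing is asked for, a point or a joint stands for the part that bears it (a point fixed in the world has none). Each returns a list of dicts, best first, with "p" (0 to 1); they miss things now and then, are a little off and sometimes report something else, mostly with a low value. They report only what shows in the picture. A call takes as long as a camera call. They do not tell look-alikes from the thing itself.
- silhouettes(camera, label): "pixels" (480x640 bool, what is visible of it) and "box" ([left, top, width, height] in pixels, round what is visible of it).
The state is a dict: "clock": time; "joint_pos": joint angles; "qvel": joint speeds; "tau": joint torques, N m; "tcp_pos": TCP position; "orientation": TCP orientation; "wrist_force": force on the tool from outside, world axes, zero at the start; "ft_torque": the same for the moment, N m; "finger_gap": finger opening in m.
Only numpy, scipy, OpenCV 4.12 (cv2) and the standard library are available. Lean on these libraries where they do the work, as an engineer would, in place of code of your own. Each camera call takes 0.05 s, during which the arm holds its last target. There are 200 camera calls.

## Working session

There is one attempt and no reset: what is moved stays moved. The work goes in short steps, Python scripts to look and compute and a tool call to move; the robot and the scene stay as the last step left them, time stands still between calls to the robot, and variables do not carry over. Pictures are saved under pics/ and viewed, about 8 in all and at most 12, crops included, and the job is handed in when it is done.

Besides the shell and the picture viewer there is one more tool, called after ">>>" as name(argument=value, ...) on one line, values as JSON. send_rows: Moves the arm, as the interface text tells. Its arguments: {"type":"object","properties":{"series":{"type":"array"},"newtons":{"type":"number"}},"required":["series"]}

```bash
mkdir -p pics; ls; python3 - <<'E'
from workcell import *
import cv2
s=get_state(); print(s)
for n in ("scene","side","wrist"):
    i=camera_info(n); print(n,i)
    cv2.imwrite(f"pics/{n}0.png",read_camera(n))
a=cv2.imread("pics/scene0.png")
E
```

```text
pics
{'clock': 0.0, 'joint_pos': array([1.11840895e+00, 3.14020187e-01, 4.49613697e-02, 1.30357436e+00,
       2.07472057e-06, 1.43121759e+00]), 'qvel': array([ 0.00152038,  0.00054407,  0.0004254 , -0.00069769,  0.00038974,
       -0.00035561]), 'tau': array([ 1.11399511e-04, -4.80629933e+01,  2.98533243e+01,  1.95029809e-02,
       -2.93596649e-04,  2.71285522e-06]), 'tcp_pos': array([0.17669621, 0.54659044, 0.20269045]), 'orientation': array([-2.68878024e-04,  1.55767369e-01,  9.87793340e-01, -8.78183190e-04]), 'wrist_force': array([ 0.06587574, -0.48102216,  0.29960705]), 'ft_torque': array([ 0.03348817, -0.02655668,  0.02241853]), 'finger_gap': 0.0852237604333164}
scene {'K': array([[538.49047989,   0.        , 315.0904052 ],
       [  0.        , 538.49047989, 241.79231666],
       [  0.        ,   0.        ,   1.        ]]), 'xyz': array([-0.15445693, -0.74338577,  0.82730499]), 'attitude': array([-0.41096465,  0.82499013, -0.34758139,  0.17229776])}
side {'K': array([[433.85991194,   0.        , 318.92217772],
       [  0.        , 433.85991194, 238.67809347],
       [  0.        ,   0.        ,   1.        ]]), 'xyz': array([ 0.37763889, -0.85230578,  0.42570015]), 'attitude': array([-0.56147068,  0.82171944, -0.07221591,  0.0656711 ])}
wrist {'K': array([[384.13830881,   0.        , 321.15225732],
       [  0.        , 384.13830881, 242.33823782],
       [  0.        ,   0.        ,   1.        ]]), 'xyz': array([0.09961754, 0.57334337, 0.37260014]), 'attitude': array([0.13083323, 0.79785609, 0.58079186, 0.09481103])}
```

View pics/scene0.png

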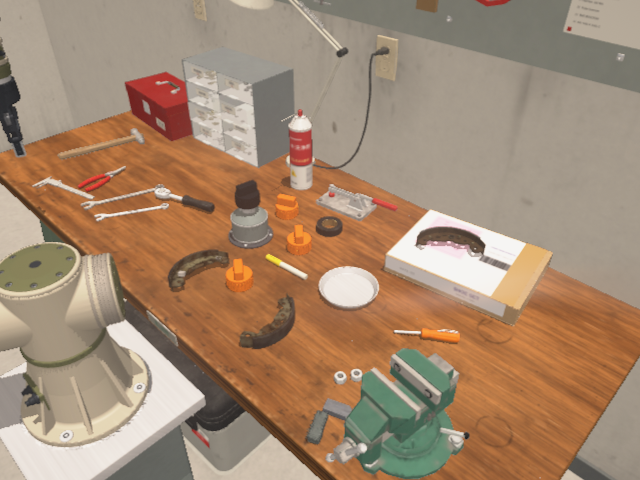

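View pics/side0.png

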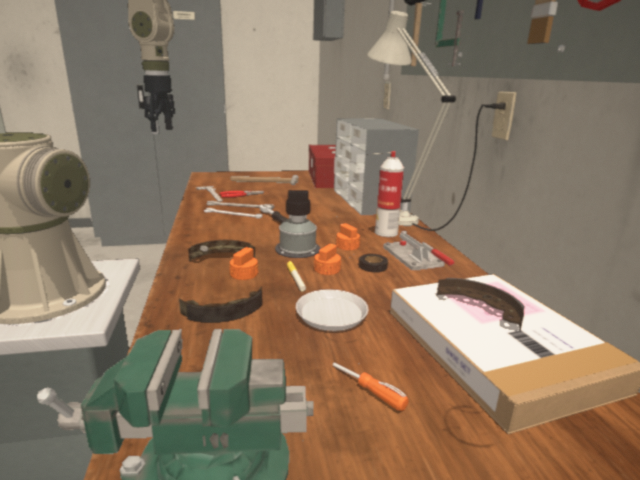

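The scene view shows the can with the black cap at about (250,215) and the dish at (349,288). Three orange look-alikes stand around the can. Next I localise the can and dish.

```bash
cat > h.py <<'E'
from workcell import *
import numpy as np, cv2
from scipy.spatial.transform import Rotation as R
def rot(q): return R.from_quat(np.roll(q,-1))
def ray(n,uv,info=None):
    i=info or camera_info(n); d=np.linalg.inv(i["K"])@[uv[0],uv[1],1]
    return i["xyz"], rot(i["attitude"]).apply(d)
def plane(n,uv,z,info=None):
    o,d=ray(n,uv,info); return o+d*(z-o[2])/d[2]
def proj(n,P,info=None):
    i=info or camera_info(n); p=rot(i["attitude"]).inv().apply(np.atleast_2d(P)-i["xyz"])@i["K"].T
    return p[:,:2]/p[:,2:]
E
python3 - <<'E'
from h import *
for n in ("scene","side"):
    read_camera(n)
    for l,z in (("dish",.016),("pot",.05),("cap",.12),("nut_1",.006),("tape_roll",.01),("driver",.01),("marker",.008)):
        for d in silhouettes(n,l)[:5]:
            ys,xs=np.nonzero(d["pixels"]); (x,y,w,h)=d["box"]
            if l=="dish": c=cv2.fitEllipse(cv2.convexHull(np.c_[xs,ys].astype(np.int32)))[0]
            else: c=(xs.mean(),ys.mean())
            print(n,l,round(d["p"],2),d["box"],np.round(c,1),plane(n,c,z).round(3))
E
```

```text
scene dish 0.8 [318.7, 263.7, 57.8, 43.7] [348.6 286.5] [ 0.546 -0.163  0.016]
scene pot 0.78 [228.1, 206.9, 45.3, 46.8] [250.2 227.3] [0.511 0.134 0.05 ]
scene cap 0.79 [274.9, 193.4, 26.3, 26.0] [286.8 206.9] [0.566 0.056 0.12 ]
scene cap 0.74 [233.5, 178.7, 29.1, 31.9] [247.6 194.9] [0.535 0.165 0.12 ]
scene cap 0.71 [286.7, 227.8, 26.9, 29.2] [299.1 241.5] [ 0.491 -0.063  0.12 ]
scene cap 0.67 [224.2, 259.4, 28.5, 32.3] [239.3 277. ] [ 0.324 -0.061  0.12 ]
scene nut_1 0.65 [333.0, 370.3, 13.1, 14.5] [340.  376.9] [ 0.351 -0.314  0.006]
scene nut_1 0.5 [351.2, 369.0, 13.2, 14.6] [356.2 374.8] [ 0.376 -0.333  0.006]
scene tape_roll 0.66 [315.4, 216.7, 29.5, 17.5] [329.5 226. ] [0.694 0.034 0.01 ]
scene driver 0.62 [396.7, 330.2, 65.3, 13.1] [439.5 334.2] [ 0.572 -0.389  0.01 ]
scene marker 0.55 [265.8, 254.5, 42.2, 23.4] [287.  266.3] [ 0.504 -0.004  0.008]
side dish 0.6 [293.8, 286.8, 74.7, 44.3] [331.  309.1] [ 0.545 -0.172  0.016]
side dish 0.33 [283.4, 190.9, 23.7, 25.2] [297.2 202.4] [0.585 0.521 0.016]
side pot 0.97 [275.9, 218.0, 43.8, 35.8] [297.  237.8] [0.523 0.111 0.05 ]
side cap 0.91 [315.8, 243.5, 22.9, 30.4] [326.7 260.8] [ 0.531 -0.184  0.12 ]
side cap 0.87 [230.0, 249.3, 28.3, 29.4] [243.  264.5] [ 0.388 -0.18   0.12 ]
side cap 0.69 [333.7, 225.1, 25.3, 26.0] [347.  237.8] [ 0.594 -0.081  0.12 ]
side cap 0.57 [282.9, 189.4, 26.9, 25.0] [297.1 202.7] [0.531 0.17  0.12 ]
side tape_roll 0.6 [356.3, 252.1, 30.5, 21.2] [372.3 262.6] [0.69  0.032 0.01 ]
side driver 0.81 [337.3, 362.2, 70.0, 47.5] [380.2 389.3] [ 0.568 -0.387  0.01 ]
side marker 0.69 [290.7, 261.8, 11.0, 31.5] [296.  276.2] [ 0.503 -0.011  0.008]
```

>>> send_rows(series=[-45,-25.5,-6,0,0,0,1,-45,-25.5,-6,0,0,0,1,-45,-25.5,-6,0,0,0,1,-45,-25.5,-6,0,0,0,1,-45,-25.5,-6,0,0,0,1,-45,-25.5,-6,0,0,0,1,-45,-25.5,-6,0,0,0,1,-45,-25.5,-6,0,0,0,1,-45,-25.5,-6,0,0,0,1,-45,-25.5,-6,0,0,0,1])

```text
clock: 1.78
tcp_pos: [0.4578, 0.2404, 0.2522]
orientation: [0.0, 0.156, 0.988, 0.0]
wrist_force: [1.5, 1.0, -0.4]
finger_gap: 0.0855
```

```bash
python3 - <<'E'
from h import *
s=get_state(); i=camera_info("wrist"); im=read_camera("wrist"); cv2.imwrite("pics/w1.png",im)
print(s["tcp_pos"],s["joint_pos"].round(3),i["xyz"],rot(i["attitude"]).as_matrix().round(3))
for l in ("cap","cap_bar","pot","neck"):
    for d in silhouettes("wrist",l)[:4]:
        ys,xs=np.nonzero(d["pixels"]); c=(xs.mean(),ys.mean())
        print(l,round(d["p"],2),d["box"],np.round(c,1),plane("wrist",c,.13,i).round(3))
print(proj("wrist",[[.53,.165,.154],[.53,.165,.13],[.53,.165,0]],i).round(0))
E
```

```text
[0.45783611 0.24042811 0.25216638] [0.328 0.19  0.002 1.382 0.    0.641] [0.38050909 0.26681583 0.42190764] [[ 0.307  0.901  0.305]
 [ 0.952 -0.292 -0.097]
 [ 0.002  0.32  -0.948]]
cap 0.91 [290.3, 340.8, 52.9, 64.0] [316.6 369.5] [0.588 0.196 0.13 ]
cap 0.68 [74.9, 165.2, 80.5, 59.2] [117.6 194.8] [0.389 0.1   0.13 ]
cap 0.59 [170.0, 313.2, 50.0, 42.4] [200.5 329.5] [0.518 0.113 0.13 ]
cap_bar 0.96 [293.1, 339.4, 50.9, 65.4] [316.8 369.6] [0.589 0.196 0.13 ]
cap_bar 0.57 [227.9, 284.2, 70.5, 85.6] [264.9 322.3] [0.529 0.168 0.13 ]
cap_bar 0.57 [169.0, 315.7, 49.4, 36.2] [199.8 328.6] [0.517 0.113 0.13 ]
cap_bar 0.57 [77.7, 164.5, 77.8, 61.7] [117.9 194.6] [0.389 0.1   0.13 ]
pot 0.68 [226.4, 221.0, 98.3, 101.1] [279.6 264.1] [0.482 0.199 0.13 ]
neck 0.85 [228.0, 224.7, 102.3, 102.5] [279.6 264.5] [0.482 0.199 0.13 ]
[[257. 340.]
 [262. 325.]
 [278. 267.]]
```

View pics/w1.png

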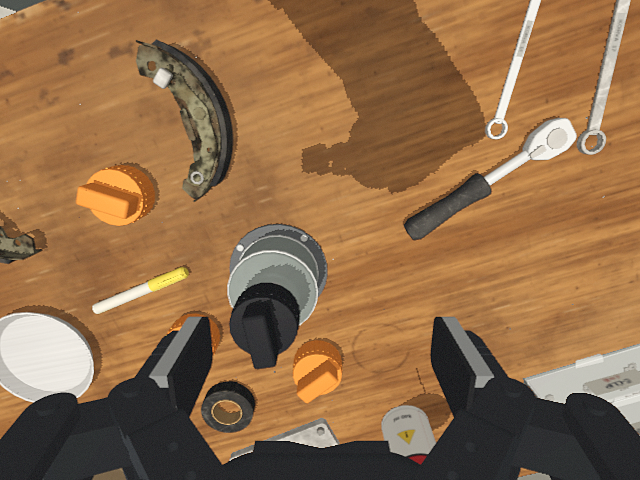

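The can is centred near (278,265) in this view and the black cap is at (264,325), with its bar running roughly (259,303) to (264,367). One orange look-alike is close by at (318,378). I'll zoom in to get the bar yaw.

```bash
python3 - <<'E'
from h import *
i=camera_info("wrist")
im=cv2.imread("pics/w1.png"); c=im[270:380,210:320]
c=cv2.convertScaleAbs(c,alpha=3,beta=10)
cv2.imwrite("pics/c1.png",cv2.resize(c,(600,600),interpolation=cv2.INTER_CUBIC))
print("spray",plane("scene",(301,187),0),plane("side",(388,233),0), "lookalike",plane("scene",(286,216),0),plane("scene",(299,252),0))
E
```

```text
spray [0.79022458 0.23965616 0.        ] [ 8.05055049e-01  2.44466238e-01 -5.55111512e-17] lookalike [0.65577273 0.1609034  0.        ] [0.56972536 0.0220358  0.        ]
```

View pics/c1.png

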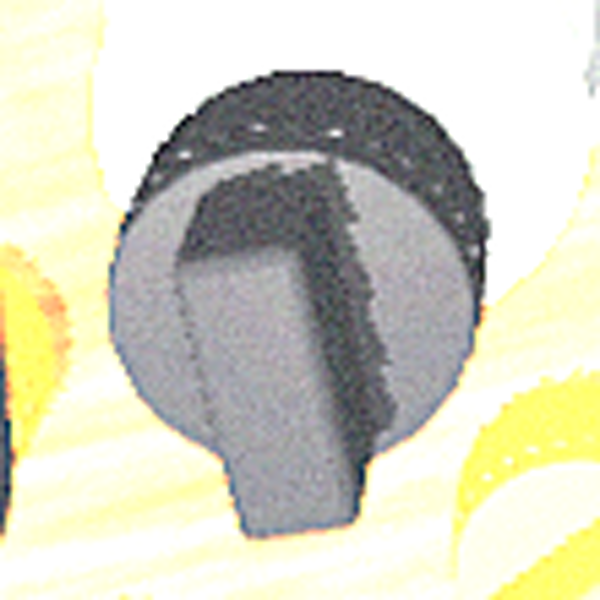

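The zoom shows the bar's top face clearly: corners at crop (180,265), (298,250), (355,520), (245,532), and the disc ellipse spanning x 108–478, y 150–470.

```bash
python3 - <<'E'
from h import *
i=camera_info("wrist")
k=110/600
f=lambda u,v,z:plane("wrist",(210+u*k,270+v*k),z,i)
P=[f(*p,.154) for p in ((180,265),(298,250),(355,520),(245,532))]
print(np.mean(P,0).round(4)); 
ax=(P[2]+P[3]-P[0]-P[1])[:2]; yaw=np.degrees(np.arctan2(ax[1],ax[0])); print("len",np.linalg.norm(ax)/2,"wid",np.linalg.norm(P[1]-P[0]),"yaw",yaw, "edges",[np.degrees(np.arctan2(*(P[b]-P[a])[1::-1])) for a,b in((0,3),(1,2),(0,1),(3,2))])
# disc: fit circle to several rim points
D=np.array([f(*p,.130)[:2] for p in ((108,300),(130,220),(200,170),(290,150),(400,195),(475,300),(460,370),(400,445),(160,420),(195,445))])
A=np.c_[2*D,np.ones(len(D))]; s=np.linalg.lstsq(A,(D**2).sum(1),rcond=None)[0]; print("disc",s[:2],np.sqrt(s[2]+s[:2]@s[:2]))
st=get_state(); print(rot(st["orientation"]).as_matrix().round(3))
E
```

```text
[0.5305 0.1677 0.154 ]
len 0.04623356091188018 wid 0.01729403815008625 yaw -9.691229690113236 edges [np.float64(-9.404978982186284), np.float64(-9.976039372483289), np.float64(80.10559610360887), np.float64(79.30591346009933)]
disc [0.53155005 0.16664256] 0.028952168015064145
[[-0.951  0.309 -0.001]
 [ 0.309  0.951  0.   ]
 [ 0.001  0.    -1.   ]]
```

>>> send_rows(series=[-9.23,-4.72,2,0,0,-8.3,1,-9.23,-4.72,4,0,0,-8.3,1,-9.23,-4.72,5,0,0,-8.3,1,-9.23,-4.72,6,0,0,-8.3,1,-9.23,-4.72,6,0,0,-8.3,1,-9.23,-4.72,6,0,0,-8.3,1], newtons=60)

```text
clock: 2.53
tcp_pos: [0.5283, 0.1702, 0.1911]
orientation: [-0.001, 0.083, 0.997, -0.0]
wrist_force: [0.2, 0.1, -0.6]
finger_gap: 0.0852
```

```bash
python3 - <<'E'
from h import *
import workcell
print([a for a in dir(workcell) if not a.startswith("_")], getattr(workcell,"grip_point_offset",None))
s=get_state(); i=camera_info("wrist"); im=read_camera("wrist"); cv2.imwrite("pics/w2.png",im)
M=rot(s["orientation"]).as_matrix(); print(s["tcp_pos"],s["joint_pos"].round(3),s["wrist_force"],M.round(3))
print(M.T@(np.array([.531,.167,.134])-s["tcp_pos"])*100)
E
```

```text
['MotionError', 'camera_info', 'get_state', 'grip_point_offset', 'hand_in', 'read_camera', 'silhouettes'] 0.0187
[0.5283354  0.17018655 0.19110317] [ 1.670e-01  2.800e-01 -3.000e-02  1.263e+00  1.000e-03  3.330e-01] [ 0.20398649  0.1093918  -0.60104261] [[-0.986  0.165 -0.003]
 [ 0.165  0.986  0.   ]
 [ 0.003 -0.    -1.   ]]
[-0.3303719  -0.26856656  5.7095522 ]
```

View pics/w2.png

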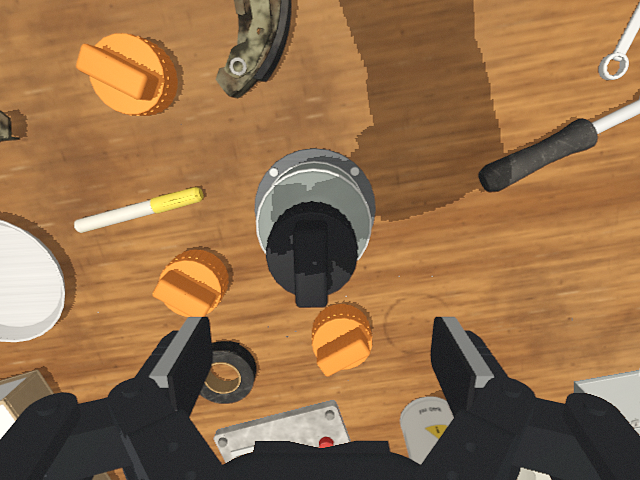

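```bash
python3 - <<'E'
from h import *
s=get_state(); i=camera_info("wrist"); im=read_camera("wrist")
M=rot(s["orientation"]).as_matrix(); print(s["tcp_pos"],s["qvel"].round(3), i["xyz"], M.T@(i["xyz"]-s["tcp_pos"]))
c=cv2.convertScaleAbs(im[200:320,255:375],alpha=3,beta=10)
cv2.imwrite("pics/c2.png",cv2.resize(c,(600,600),interpolation=cv2.INTER_CUBIC))
E
```

```text
[0.52892473 0.17043432 0.19216191] [ 0.004 -0.016  0.018 -0.    -0.003 -0.003] [0.44892588 0.18508938 0.36199991] [ 0.08141989  0.00131745 -0.16978986]
```

View pics/c2.png

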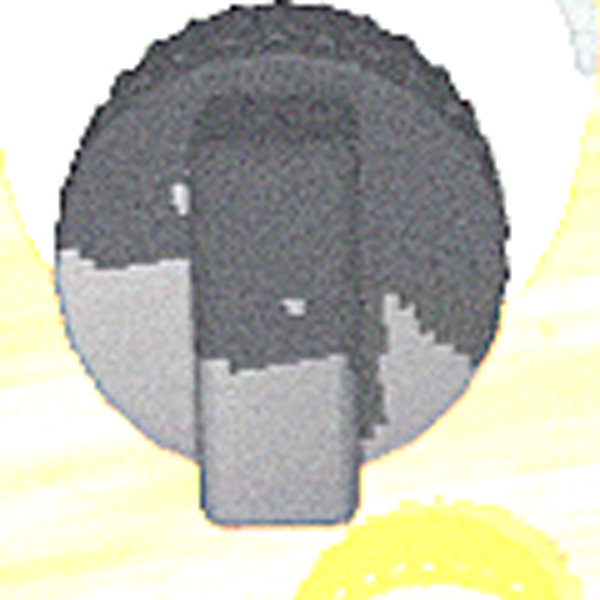

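The bar is now upright in the crop, with its top face spanning x about 192–358 and y about 142–524.

```bash
python3 - <<'E'
from h import *
s=get_state(); i=camera_info("wrist")
f=lambda u,v,z:plane("wrist",(255+u*.2,200+v*.2),z,i)
P=[f(*p,.154) for p in ((192,142),(358,142),(358,524),(202,524))]
C=np.mean(P,0); ax=P[2]+P[3]-P[0]-P[1]
M=rot(s["orientation"]).as_matrix()
print(C,np.linalg.norm(ax)/2,np.linalg.norm(P[1]-P[0]),"yaw",np.degrees(np.arctan2(ax[1],ax[0])),"tool yaw",np.degrees(np.arctan2(M[1,0],M[0,0])))
for c in (C,[.531,.167,0]): print(M.T@(np.array([c[0],c[1],.134])-s["tcp_pos"])*100)
E
```

```text
[0.53328185 0.16513378 0.154     ] 0.048296726651322036 0.018789791611171253 yaw -9.27252554203257 tool yaw 170.52084183791555
[-0.46323527 -0.4716408   5.88232661]
[-0.20743142 -0.32514648  5.88218918]
```

>>> send_rows(series=[-0.4,-0.52,1.5,0,0,0,1,-0.4,-0.52,3,0,0,0,1,-0.4,-0.52,4.5,0,0,0,1,-0.4,-0.52,5.7,0,0,0,1,-0.4,-0.52,5.7,0,0,0,1,-0.4,-0.52,5.7,0,0,0,0.6,-0.4,-0.52,5.7,0,0,0,0.35], newtons=40)

```text
clock: 3.22
tcp_pos: [0.5337, 0.1639, 0.1363]
orientation: [0.001, 0.083, 0.997, 0.0]
wrist_force: [-0.5, 0.3, 0.5]
finger_gap: 0.064
```

>>> send_rows(series=[0,0,0,0,0,0,0.25,0,0,0,0,0,0,0.2,0,0,0,0,0,0,0.1,0,0,0,0,0,0,0,0,0,0,0,0,0,0,0,0,0,0,0,0,0])

```text
clock: 3.72
tcp_pos: [0.5332, 0.163, 0.1347]
orientation: [0.0, 0.084, 0.996, 0.0]
wrist_force: [-0.2, -0.0, -0.4]
finger_gap: -0.0001
```

The fingers shut fully, so the bar isn't between them. I'll look before doing anything else.

```bash
python3 - <<'E'
from h import *
s=get_state(); print(s["tcp_pos"],s["wrist_force"],s["finger_gap"],s["clock"])
a=read_camera("wrist")[160:480,160:480]; b=read_camera("side")[150:280,230:360]; c=read_camera("scene")[110:260,180:330]
r=lambda x:cv2.resize(x,(266,400),interpolation=cv2.INTER_CUBIC)
r=lambda x:cv2.resize(x,(400,300),interpolation=cv2.INTER_CUBIC)
r=lambda x:cv2.resize(x,(300,300),interpolation=cv2.INTER_CUBIC)
z=np.zeros((300,300,3),np.uint8)
cv2.imwrite("pics/m3.png",np.vstack([np.hstack([r(a),r(b)]),np.hstack([r(c),z])]))
E
```

```text
[0.53323262 0.16299415 0.1346913 ] [-0.20667654 -0.01480701 -0.38121191] -8.07253535554384e-05 3.7167
```

View pics/m3.png

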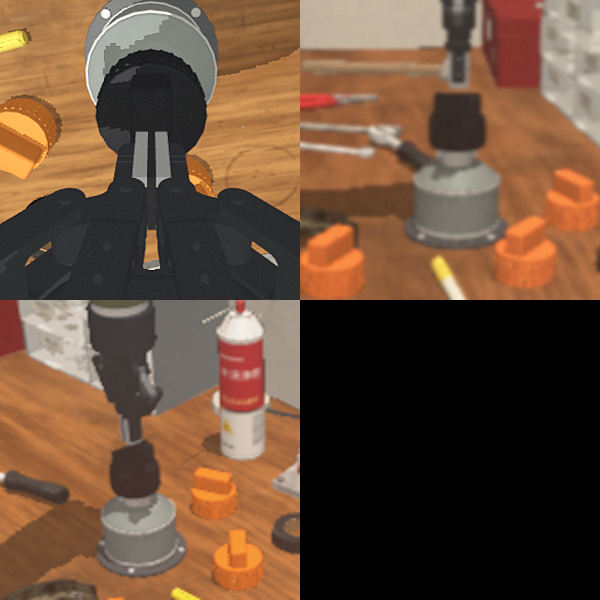

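The wrist view shows closed fingertips on the far side of the cap or above it, and the side and scene views show the tips above the cap. I'll check where the TCP projects.

```bash
python3 - <<'E'
from h import *
s=get_state(); p=s["tcp_pos"]
for n in ("scene","side","wrist"): print(n,proj(n,[p,p+[0,0,.02],[.532,.166,.154],[.532,.166,.13],[.532,.166,.0]]).round(1).tolist())
print("tips seen: side",(230+158*130/300,150+85*130/300),"scene",(180+132*.5,110+140*.5),"wrist",(160+150*320/300,160+132*320/300))
# triangulate can & dish from silhouettes pixel: flange bottom etc.
from scipy.optimize import least_squares
def tri(obs): 
    return least_squares(lambda X:np.concatenate([proj(n,X)[0]-uv for n,uv in obs]),[.5,.1,.1])
for nm,obs in {"cap blob":[("scene",(247.6,194.9)),("side",(297.1,202.7))],"tips":[("scene",(246,180)),("side",(298.5,187))]}.items():
    r=tri(obs); print(nm,r.x.round(4),r.fun.round(1))
E
```

```text
scene [[246.9, 190.4], [246.3, 183.4], [245.1, 183.3], [245.9, 191.8], [249.9, 234.5]]
side [[298.2, 197.8], [298.3, 189.8], [297.7, 189.7], [297.6, 199.2], [297.1, 248.1]]
wrist [[318.1, 289.5], [317.8, 309.4], [324.1, 305.5], [323.7, 282.5], [322.5, 216.0]]
tips seen: side (298.4666666666667, 186.83333333333334) scene (246.0, 180.0) wrist (320.0, 300.8)
cap blob [0.5303 0.1587 0.124 ] [-0.1  0.3  0.2 -0.3]
tips [0.5344 0.1651 0.1617] [-0.1  0.3  0.2 -0.3]
```

The tips really are about 25 mm higher than tcp_pos says: triangulation gives z≈0.162, just above the bar, and there is no contact force. In y they line up with the bar. I'll open, shift 1.5 mm along the bar and go about 22 mm lower, using relative moves and watching the force.

>>> send_rows(series=[0.15,0,0,0,0,0,0.5,0.15,0,0,0,0,0,1,0.15,0,0,0,0,0,1,0.15,0,0,0,0,0,1,0.15,0,0,0,0,0,1,0.15,0,0,0,0,0,1,0.15,0,1,0,0,0,1,0.15,0,1.6,0,0,0,1,0.15,0,2.2,0,0,0,1,0.15,0,2.2,0,0,0,1])

```text
clock: 4.7
tcp_pos: [0.5303, 0.1631, 0.1106]
orientation: [-0.002, 0.084, 0.996, -0.0]
wrist_force: [-0.3, 0.2, -0.0]
finger_gap: 0.085
```

>>> send_rows(series=[0,0,0,0,0,0,0.6,0,0,0,0,0,0,0.35,0,0,0,0,0,0,0.1,0,0,0,0,0,0,0,0,0,0,0,0,0,0,0,0,0,0,0,0,0])

```text
clock: 5.2
tcp_pos: [0.532, 0.1633, 0.113]
orientation: [0.0, 0.084, 0.996, -0.0]
wrist_force: [-0.5, 0.0, 3.5]
finger_gap: 0.0189
```

```bash
python3 - <<'E'
from h import *
s=get_state(); print(s["tcp_pos"],s["wrist_force"],s["ft_torque"],s["finger_gap"],s["clock"])
b=read_camera("side")[150:280,230:360]; c=read_camera("scene")[110:260,180:330]
r=lambda x:cv2.convertScaleAbs(cv2.resize(x,(400,400),interpolation=cv2.INTER_CUBIC),alpha=1.8)
cv2.imwrite("pics/m4.png",np.hstack([r(b),r(c)]))
E
```

```text
[0.53195019 0.16325265 0.1130479 ] [-0.50318923  0.01385222  3.49469742] [-0.05964089  0.22887147 -0.02339966] 0.018881109245406525 5.2
```

View pics/m4.png

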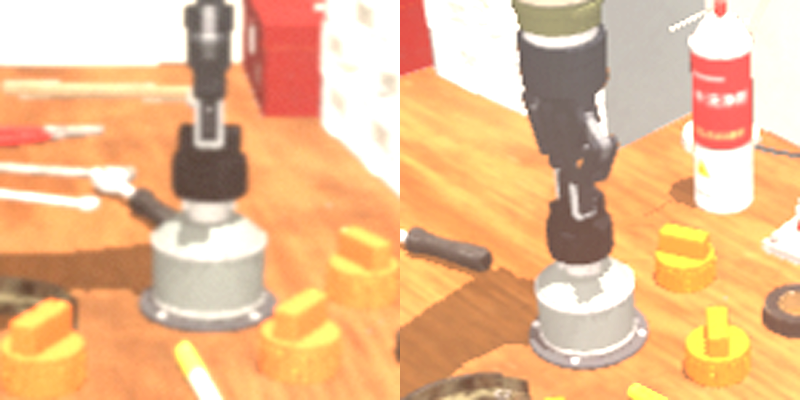

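The bar is now gripped with the tips near the disc (gap 18.9 mm). Next I press gently and watch the force.

>>> send_rows(series=[0,0,0,0,0,0,0,0,0,0.1,0,0,0,0,0,0,0.2,0,0,0,0,0,0,0.3,0,0,0,0,0,0,0.3,0,0,0,0], newtons=70)

```text
clock: 5.72
tcp_pos: [0.5319, 0.1633, 0.1097]
orientation: [0.0, 0.084, 0.996, 0.0]
wrist_force: [-0.5, -0.8, 4.8]
finger_gap: 0.0182
```

>>> send_rows(series=[0,0,0.1,0,0,0,0,0,0,0.2,0,0,0,0,0,0,0.2,0,0,0,0])

```text
clock: 5.97
tcp_pos: [0.5319, 0.1633, 0.1079]
orientation: [0.0, 0.084, 0.996, 0.0]
wrist_force: [-1.4, -1.1, 5.5]
finger_gap: 0.0177
```

>>> send_rows(series=[0,0,0.1,0,0,0,0,0,0,0.2,0,0,0,0,0,0,0.2,0,0,0,0])

```text
clock: 6.22
tcp_pos: [0.5321, 0.1633, 0.1077]
orientation: [0.001, 0.084, 0.996, 0.0]
wrist_force: [-5.1, -1.8, 15.6]
finger_gap: 0.0179
```

The force jumped to 15.6 N at z=0.1077, so this is the firm stop. Now I turn anticlockwise, which is negative about tool z.

>>> send_rows(series=[0,0,0,0,0,-4,0,0,0,0,0,0,-8,0,0,0,0,0,0,-12,0,0,0,0,0,0,-12,0])

```text
clock: 6.55
tcp_pos: [0.5329, 0.1636, 0.1077]
orientation: [0.002, -0.022, 1.0, 0.0]
wrist_force: [-1.8, -0.7, 15.1]
finger_gap: 0.0181
```

>>> send_rows(series=[0,0,0,0,0,-5,0,0,0,0,0,0,-10,0,0,0,0,0,0,-15,0,0,0,0,0,0,-20,0,0,0,0,0,0,-20,0])

```text
clock: 6.97
tcp_pos: [0.5334, 0.1639, 0.1077]
orientation: [0.002, -0.196, 0.981, 0.0]
wrist_force: [-1.4, 0.5, 13.6]
finger_gap: 0.0179
```

```bash
python3 - <<'E'
from h import *
s=get_state(); print(s["tcp_pos"],s["wrist_force"],s["ft_torque"],s["finger_gap"],s["joint_pos"].round(2))
E
```

```text
[0.53337549 0.163886   0.10773895] [-1.43483841  0.51885634 13.63833378] [-0.0050999   0.26739308  0.02630592] 0.017927314427001316 [ 0.15  0.32 -0.18  1.06  0.   -0.24]
```

>>> send_rows(series=[0,0,0.02,0,0,-5,0,0,0,0.03,0,0,-10,0,0,0,0.03,0,0,-15,0,0,0,0.03,0,0,-20,0,0,0,0.03,0,0,-24,0,0,0,0.03,0,0,-24,0])

```text
clock: 7.47
tcp_pos: [0.5337, 0.1641, 0.1077]
orientation: [0.003, -0.395, 0.919, -0.0]
wrist_force: [-1.4, -0.2, 13.8]
finger_gap: 0.0181
```

```bash
python3 - <<'E'
from h import *
s=get_state(); M=rot(s["orientation"]).as_matrix(); print(s["tcp_pos"],s["wrist_force"],s["ft_torque"],s["finger_gap"],np.degrees(np.arctan2(M[1,0],M[0,0])))
E
```

```text
[0.53373023 0.16410236 0.10774077] [-1.37927805 -0.22453953 13.82438671] [0.17736889 0.26305079 0.10243785] 0.01811759448560866 -133.42951267102097
```

>>> send_rows(series=[0,0,0,0,0,-2,0,0,0,0,0,0,-4,0,0,0,0,0,0,-6,0,0,0,0,0,0,-6,0])

```text
clock: 7.8
tcp_pos: [0.5337, 0.1642, 0.1077]
orientation: [0.003, -0.442, 0.897, -0.0]
wrist_force: [-1.7, 1.5, 14.8]
finger_gap: 0.018
```

```bash
python3 - <<'E'
from h import *
s=get_state(); M=rot(s["orientation"]).as_matrix(); print(s["tcp_pos"],s["wrist_force"],s["ft_torque"],s["finger_gap"],np.degrees(np.arctan2(M[1,0],M[0,0])))
E
```

```text
[0.53365832 0.16416641 0.10769723] [-1.6566164   1.52527436 14.83464154] [0.12501568 0.334237   0.05148357] 0.01796259519594679 -127.51857404767867
```

At 62° of turn the torque is still small. I'll lift slowly and check that the cap isn't held.

>>> send_rows(series=[0,0,-0.2,0,0,0,0,0,0,-0.4,0,0,0,0,0,0,-0.6,0,0,0,0,0,0,-0.8,0,0,0,0,0,0,-0.9,0,0,0,0])

```text
clock: 8.22
tcp_pos: [0.5323, 0.1635, 0.1146]
orientation: [0.001, -0.441, 0.897, -0.0]
wrist_force: [3.4, 1.4, 2.0]
finger_gap: 0.0179
```

>>> send_rows(series=[0,0,-0.3,0,0,0,0,0,0,-0.6,0,0,0,0,0,0,-0.9,0,0,0,0,0,0,-1.2,0,0,0,0,0,0,-1.2,0,0,0,0])

```text
clock: 8.63
tcp_pos: [0.5311, 0.1632, 0.1263]
orientation: [-0.001, -0.441, 0.897, 0.0]
wrist_force: [0.2, 0.1, -0.7]
finger_gap: 0.018
```

It came free; the reading is now about the cap's weight. Lifting well clear.

>>> send_rows(series=[0,0,-1.5,0,0,0,0,0,0,-3,0,0,0,0,0,0,-4.5,0,0,0,0,0,0,-6,0,0,0,0,0,0,-7.5,0,0,0,0,0,0,-7.5,0,0,0,0,0,0,-7.5,0,0,0,0])

```text
clock: 9.22
tcp_pos: [0.532, 0.1633, 0.2015]
orientation: [0.0, -0.441, 0.897, -0.0]
wrist_force: [0.2, -0.7, -1.5]
finger_gap: 0.018
```

```bash
python3 - <<'E'
from h import *
s=get_state(); M=rot(s["orientation"]).as_matrix(); p=s["tcp_pos"]; print(p,s["wrist_force"],s["finger_gap"],s["joint_pos"].round(3),M.round(3))
b=read_camera("side")[80:280,220:420]; c=read_camera("wrist")
r=lambda x:cv2.resize(x,(400,400))
cv2.imwrite("pics/m5.png",np.hstack([r(b),cv2.resize(c,(400,300)) if 0 else r(c)]))
print("dish shift",M.T@(np.array([.545,-.167,p[2]])-p)*100)
read_camera("scene")
for n in ("side","scene"):
  for d in silhouettes(n,"dish")[:1]:
    ys,xs=np.nonzero(d["pixels"]); e=cv2.fitEllipse(cv2.convexHull(np.c_[xs,ys].astype(np.int32))); print(n,d["p"],e,plane(n,e[0],.014))
E
```

```text
[0.53197621 0.1633214  0.20149816] [ 0.24288462 -0.67928934 -1.46579106] 0.01802636433916729 [ 0.154  0.277 -0.009  1.284 -0.    -0.761] [[-0.61  -0.792  0.001]
 [-0.792  0.61   0.   ]
 [-0.001 -0.001 -1.   ]]
dish shift [ 2.53682878e+01 -2.11959529e+01 -3.15397935e-03]
side 0.88 ((331.2216796875, 309.376220703125), (41.622901916503906, 71.36813354492188), 92.64290618896484) [ 0.54609608 -0.16941989  0.014     ]
scene 0.88 ((348.85797119140625, 286.3520202636719), (41.08438491821289, 58.901527404785156), 92.81011962890625) [ 0.54835333 -0.16143501  0.014     ]
```

View pics/m5.png

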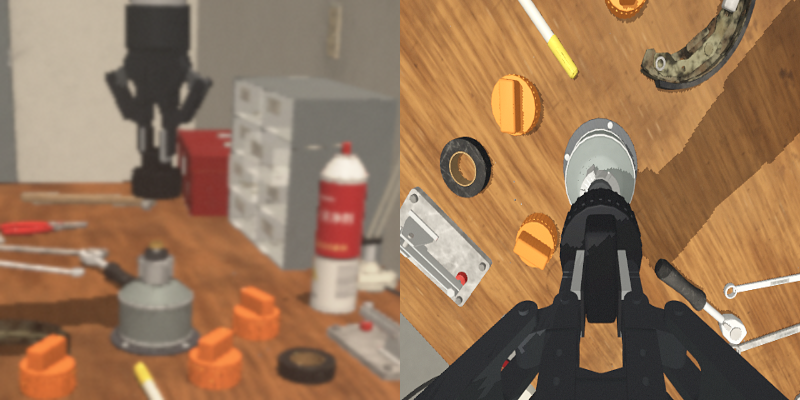

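The cap is held upright and clear of the exposed plunger, whose tip shows at (155,250) in the left panel. Now moving over the dish.

>>> send_rows(series=[3,-2.5,0,0,0,0,0,6,-5,0,0,0,0,0,9,-7.5,0,0,0,0,0,12,-10,0,0,0,0,0,15,-12.5,0,0,0,0,0,18,-15,0,0,0,0,0,21,-17.5,0,0,0,0,0,23.5,-19.6,0,0,0,0,0,25.3,-21.1,0,0,0,0,0,25.3,-21.1,0,0,0,0,0])

```text
clock: 10.3
tcp_pos: [0.5442, -0.1706, 0.2001]
orientation: [-0.001, -0.439, 0.899, -0.0]
wrist_force: [1.1, 0.9, -0.4]
finger_gap: 0.0181
```

>>> send_rows(series=[0,0,2,0,0,0,0,0,0,4,0,0,0,0,0,0,6,0,0,0,0,0,0,8,0,0,0,0,0,0,10,0,0,0,0,0,0,11,0,0,0,0,0,0,11,0,0,0,0,0,0,11,0,0,0,0])

```text
clock: 10.97
tcp_pos: [0.5439, -0.1653, 0.0909]
orientation: [-0.0, -0.441, 0.897, 0.001]
wrist_force: [-0.5, -0.5, -0.9]
finger_gap: 0.0179
```

```bash
python3 - <<'E'
from h import *
s=get_state(); p=s["tcp_pos"]; print(p,s["wrist_force"],s["finger_gap"])
b=read_camera("side")[220:340,260:400]; c=read_camera("scene")[200:320,280:420]
r=lambda x:cv2.convertScaleAbs(cv2.resize(x,(400,343),interpolation=cv2.INTER_CUBIC),alpha=1.3)
cv2.imwrite("pics/m6.png",np.hstack([r(b),r(c)]))
for n in ("side","scene"):
  q=np.array([.547,-.166,0]); print(n,proj(n,[q+[0,0,.003],q+[0,0,.09],[p[0],p[1],.083],[p[0],p[1],.138]]).round(1).tolist())
  for d in silhouettes(n,"cap")[:5]: print(round(d["p"],2),d["box"])
E
```

```text
[ 0.54392786 -0.16531832  0.09094067] [-0.4929528  -0.47066187 -0.8940069 ] 0.017850749481744144
side [[331.1, 313.5], [332.9, 271.4], [331.0, 274.9], [332.1, 246.7]]
0.92 [314.8, 246.3, 31.7, 38.6]
0.85 [230.9, 250.6, 26.4, 27.8]
0.7 [344.3, 225.0, 12.7, 27.7]
0.46 [313.6, 254.4, 5.7, 6.0]
scene [[349.8, 291.2], [351.3, 261.4], [350.0, 264.4], [351.0, 244.3]]
0.93 [336.0, 241.9, 30.6, 31.9]
0.77 [285.6, 224.6, 26.1, 31.1]
0.75 [274.3, 194.9, 28.4, 21.9]
0.64 [225.4, 256.6, 28.7, 35.5]
```

View pics/m6.png

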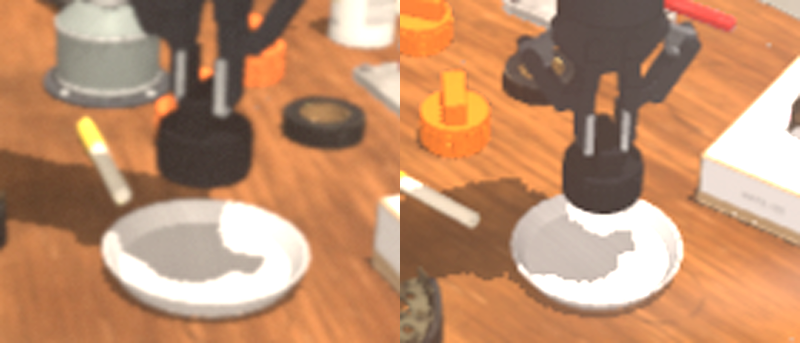

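The cap hangs centred over the dish, its rim at about z 0.077, which agrees with the earlier offset. I'll lower most of the way, then go by feel.

>>> send_rows(series=[0,0,1.5,0,0,0,0,0,0,3,0,0,0,0,0,0,4.5,0,0,0,0,0,0,6,0,0,0,0,0,0,6.6,0,0,0,0,0,0,6.6,0,0,0,0,0,0,6.6,0,0,0,0])

```text
clock: 11.75
tcp_pos: [0.5447, -0.166, 0.026]
orientation: [0.0, -0.441, 0.897, -0.0]
wrist_force: [-0.6, 0.0, -1.7]
finger_gap: 0.018
```

>>> send_rows(series=[0,0,0.15,0,0,0,0,0,0,0.3,0,0,0,0,0,0,0.45,0,0,0,0,0,0,0.45,0,0,0,0])

```text
clock: 12.08
tcp_pos: [0.5445, -0.1659, 0.021]
orientation: [0.0, -0.441, 0.897, -0.0]
wrist_force: [-0.3, 0.1, -0.6]
finger_gap: 0.0179
```

>>> send_rows(series=[0,0,0.1,0,0,0,0,0,0,0.2,0,0,0,0,0,0,0.2,0,0,0,0])

```text
clock: 12.33
tcp_pos: [0.5443, -0.1658, 0.0186]
orientation: [-0.0, -0.441, 0.897, 0.0]
wrist_force: [0.1, 0.6, -0.5]
finger_gap: 0.0182
```

>>> send_rows(series=[0,0,0.1,0,0,0,0,0,0,0.2,0,0,0,0,0,0,0.2,0,0,0,0])

```text
clock: 12.58
tcp_pos: [0.5445, -0.166, 0.0173]
orientation: [0.0, -0.441, 0.897, -0.0]
wrist_force: [-1.4, 0.9, 3.9]
finger_gap: 0.0183
```

It is touching the floor at 3.9 N, at the expected height. Release, then retreat straight up.

>>> send_rows(series=[0,0,0,0,0,0,0.35,0,0,0,0,0,0,0.5,0,0,0,0,0,0,0.8,0,0,0,0,0,0,1,0,0,0,0,0,0,1,0,0,0,0,0,0,1,0,0,0,0,0,0,1])

```text
clock: 13.17
tcp_pos: [0.5444, -0.1659, 0.0168]
orientation: [0.0, -0.441, 0.897, 0.0]
wrist_force: [-0.3, 0.4, -0.4]
finger_gap: 0.0853
```

>>> send_rows(series=[0,0,-1,0,0,0,1,0,0,-2.5,0,0,0,1,0,0,-5,0,0,0,1,0,0,-8,0,0,0,1,0,0,-11,0,0,0,1,0,0,-14,0,0,0,1,0,0,-14,0,0,0,1,0,0,-14,0,0,0,1])

```text
clock: 13.83
tcp_pos: [0.546, -0.1666, 0.1598]
orientation: [0.002, -0.441, 0.897, -0.002]
wrist_force: [1.7, 0.4, 0.5]
finger_gap: 0.0851
```

```bash
python3 - <<'E'
from h import *
s=get_state(); print(s["tcp_pos"],s["wrist_force"],s["finger_gap"],s["clock"])
b=read_camera("side"); c=read_camera("scene")
cv2.imwrite("pics/m7.png",np.hstack([cv2.resize(b[180:420,220:460],(400,400)),cv2.resize(c[160:400,220:460],(400,400))]))
E
```

```text
[ 0.54599837 -0.16660161  0.15979963] [1.73671624 0.42735599 0.5409898 ] 0.08510577817296212 13.8333
```

View pics/m7.png

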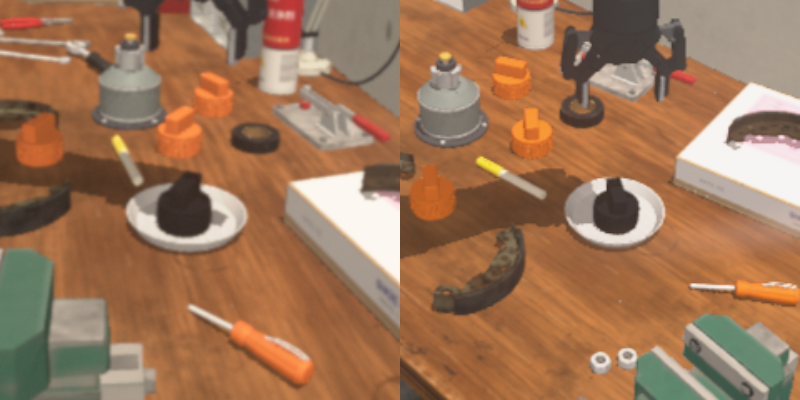

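The cap sits flat in the middle of the dish with its bar up, the gripper is clear and the bystanders haven't moved. Handing in.

```bash
python3 -c "
from workcell import *
print(hand_in())"
```

```text
the job is handed in; nothing more can be done
None
```

The cap is off the can and lies in the dish. I handed the job in after about 14 s of robot time; hand-in reports no verdict.

- **Opening:** I pressed the cap to the firm stop, where the wrist force settled at about 14–16 N. It then turned about 62° anticlockwise with little resistance and lifted off freely.
- **Placing:** I lowered the cap until it touched the dish floor at about 4 N, then let go and moved straight up.
- **Last checks:** The final side and scene pictures show the cap flat and near the middle of the dish with its bar up. The gripper is open and well clear. The nuts, tape roll, screwdriver and marker looked unmoved, which I judged by eye.
- **What failed or disagreed:** My first grasp closed on air just above the bar, without touching anything. The cameras put the fingertips about 25 mm higher than the reported tool position. I corrected with relative moves and felt for contact. The force I watched was at the wrist, since the force between cap and can can't be read directly.

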